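Fit an anvil in the staking base and prove its catch with a tug

ROBOT

A 6-joint arm with a two-finger parallel gripper is mounted at the origin on a cart in front of the work surface, level with it; the furniture and walls round the work are solid. World frame = base frame: x ahead of the robot, y to its left, z up, the work surface at z = 0. Lengths are in m, angles in rad, forces in N, time in s.
With the tool pointing down it reaches from about 0.325 to 0.775 m from the base axis. Payload 9.3 kg.
Tool frame: the origin (TCP) lies at the very end of the fingers, on their centre line; the grasp point (between the pads) lies 19 mm behind it; z points along the fingers, x is the direction in which the jaws open and shut, and the axes are right-handed (so a half turn about z gives the same grasp; the last joint's range is limited). The gripper opens to 85 mm and grips with 20 to 120 N. Pads are 22 mm wide; open, the fingers measure 114 mm over their backs; the gripper's body (76 mm by 85 mm) begins 54 mm behind the grasp point. The pads swing forward as they close: fully open they stand 13 mm farther back than shut.
Start: joints at [-1.366, 0.259, 0.021, 1.334, 0, 1.418], TCP at [0.193, -0.515, 0.231] pointing down, gripper open.
Joint ranges: [-3.04, 3.04], [-0.91, 1.82], [-1.04, 1.36], [-1.92, 1.95], [-1.52, 1.45], [-3.14, 3.14]. Speed limits (rad/s): [2.22, 2.22, 2.79, 3.14, 3.14, 3.14].

INTERFACE

Orientations are given as a rotation vector (axis times angle).
In Python, from cell import manip, vision gives the robot as it stands.
- The arm moves only by the tool send_rows, never from a script. Its arguments are lists of equal length, an entry for each row: "jaw": the opening, from 0 (shut) to 1 (fully open); "delta_pos": the shift along the world's x, y, z in m, a list of three; "turn": the turn about the world's z in degrees. In form: {"jaw": [jaw, ...], "delta_pos": [[tx, ty, tz], ...], "turn": [turn, ...]}. A call has 1 to 8 rows; each row is the pose to reach, as a shift and turn from the pose measured when the call began; what a row does not reach only later rows make up. A row lasts 1/10 s, in which the tool goes at most 50 mm and 8.59 degrees, less where a joint would pass 70% of its speed; a pose out of reach is approached as far as the arm can. A call with a gripper value outside its range is refused whole. The fingers move at their own pace and stop on an object; the grip force is fixed at half the most. Time passes only in rows, so rows that repeat a pose let the fingers close. It gives the time, the measured TCP pose, the force and the opening at its end, in the units of the state.
- manip.get_obs(): the state, without advancing time (a new reading comes with each control period).
- vision.get_image(name): name is "side" or "top" or "wrist"; returns a dict with "img" (480x640x3 uint8, red, green, blue), "depth" (480x640 float32, m along the optical axis (not along the pixel's ray), 0 where there is no reading), "fx", "fy", "cx", "cy" (pixels), "k1" (the pictures are not rectified: a ray, as slopes to the right and down, at radius r is drawn at 1 + k1 r^2 times it, then the intrinsics apply), "R" (3x3) and "t" (3): a world point X has camera coordinates R X + t. Camera axes: x right, y down, z forward; pixel columns grow to the right and rows downward; lengths in m; the calibration is good to about 2 mm. A picture is of the moment at which its call begins.
- manip.hand_in(): hands the job in, once; it reports no verdict.
Trained networks look in a picture, given as the dict that the camera call returned (one of the last four; its "shot" number tells which), for a name from the list of things; names that differ only in an ending like _2 or _b are one class to them, and where a whole thing is asked for, a point or a joint stands for the part that bears it (a point fixed in the world has none). Each returns a list of dicts, best first, with "score" (0 to 1); they miss things now and then, are a little off and sometimes report something else, mostly with a low value. They report only what shows in the picture. A call takes as long as a camera call.
- vision.silhouettes(label, picture): "mask" (480x640 bool, what is visible of it).
- vision.tip_of(label, picture): "xyz" ([x, y, z] in m, in the coordinates of the camera as it stood for that picture, good to about 4 mm: a listed point, or the origin of a listed thing).
The state is a dict: "time": time; "joint_pos": joint angles; "joint_velocities": joint speeds; "joint_efforts": joint torques, N m; "ee_pos": TCP position; "tool_rot": TCP orientation; "wrist_force": force on the tool from outside, world axes, zero at the start; "torque": the same for the moment, N m; "grip_width": finger opening in m.
Only numpy, scipy, OpenCV 4.12 (cv2) and the standard library are available. Lean on these libraries where they do the work, as an engineer would, in place of code of your own. Each camera call takes 0.05 s, during which the arm holds its last target. There are 200 camera calls.

TASK

Take the brass-headed domed anvil from the wooden stand and push it down fully home in one of the two holders of the staking base, then tug it straight up with about 10 N while it sits there to prove that the catch keeps it, and let go with it fully home. One of the two holders looks the same but has tired springs: if the anvil slides up at the tug, use the other holder and prove that one. Press slowly without ramming it, keep the tug well below the 20 N at which even a sound catch is overloaded, and leave the other things where they are.

Things in the scene. Friction and masses are not known exactly. Their poses are not given: they have to be found in the camera images.
- domed_anvil: Loose anvil to be fitted, 0.20 kg, round about its upright z; origin = centre of the stem's foot. Heights from the foot: steel stem 16 mm diameter (lowest 6 mm tapered to 12 mm, ring groove from 12.4 to 25 mm), dark collar 30 mm diameter from 40 to 44 mm, smooth brass head 24 mm diameter from 44 to 70 mm (grip here from above), dome up to 78 mm. It starts upright in a hole of the stand.
- domed_anvil_seat (a point): Point on the domed anvil's axis at the underside of its collar, 40 mm above the foot; same axes as the anvil. Fully home, it coincides with the mouth of the socket.
- stand: Fixed wooden stand 120 x 56 x 46 mm (x, y, z), origin centre of the underside; two upright 18 mm through holes at x = -30 and +30 mm, one with the domed, one with the flat anvil, collars on the stand's top; anvils lift straight out (40 mm). Fingers that close along the stand's y axis stay clear of the neighbour.
- flat_anvil: Bystander: same stem and collar, flat steel head 24 mm diameter, 74 mm tall; in the other hole of the stand, 60 mm from the domed one. Leave it there.
- base: Fixed staking base: grey plate 104 x 148 x 10 mm (x, y, z), origin centre of the underside, carrying two upright steel holders side by side along its y axis, 72 mm apart.
- socket_a (a point): Centre of the mouth of one holder's socket, in its top face 56 mm above the bench; z = socket axis, up. A 17 mm bore with a 2 mm chamfer, 46 mm deep, for the anvil's 16 mm stem. Fully home, the anvil's collar rests on the top face, a hard stop, its foot 40 mm below the mouth. Which of the sockets has tired springs cannot be seen and changes from run to run.
- socket_b (a point): The same for the other holder, equal in looks and sizes, 72 mm from socket a.
- catch_a: Catch of holder a: two sprung balls, 22 mm below the mouth, 3 mm into the bore. Pressing meets them about 20 mm above home, takes up to 15 N if sound; they snap into the stem's groove 5 to 2 mm above home, drawing the anvil down. A pull then has 1.5 mm of play; a sound catch gives a little under load and holds to about 20 N, a tired one lets it slide up at under 5 N. Origin = the holder's, x along the barrels.
- catch_b: The same for holder b.
- hammer: Bystander: small hammer lying flat in front of the base and stand.
- frame_gold: Bystander: gold spectacle frame on its rims and temples, behind.
- loupe: Bystander: black watchmaker's loupe, 38 mm diameter, 30 mm tall, behind on the left.
- tweezers: Bystander: steel tweezers, 120 mm, near the front left.
- glue_tube: Bystander: small tube of glue with a blue cap, 80 mm, front left.
- holder_a: The steel holder block around socket a, 44 x 46 x 46 mm (52 mm wide foot flange), origin centre of its underside (10 mm above the bench), x along the two barrels, which end 31 mm out.
- holder_b: The same around socket b.

How it is judged:
On the way, in this order (a step that is already met when the one before it is completed fails the run):
1. the domed anvil is pressed fully home in one of the two sockets (collar down on the holder's top face, within 1 mm) (((horizontal distance between domed_anvil_seat and socket_a below 0.0025 m and z of domed_anvil_seat in the frame of socket_a between -0.002 and 0.001 m and angle between domed_anvil's own z axis and vertical below 0.06 rad) or (horizontal distance between domed_anvil_seat and socket_b below 0.0025 m and z of domed_anvil_seat in the frame of socket_b between -0.002 and 0.001 m and angle between domed_anvil's own z axis and vertical below 0.06 rad))), for 0.1 s.
2. sitting in a socket (collar within 3 mm of the top face), it is pulled up against the catch with more than 6 N (((horizontal distance between domed_anvil_seat and socket_a below 0.0025 m and z of domed_anvil_seat in the frame of socket_a between -0.002 and 0.003 m and angle between domed_anvil's own z axis and vertical below 0.06 rad and contact force between domed_anvil and catch_a above 6 N) or (horizontal distance between domed_anvil_seat and socket_b below 0.0025 m and z of domed_anvil_seat in the frame of socket_b between -0.002 and 0.003 m and angle between domed_anvil's own z axis and vertical below 0.06 rad and contact force between domed_anvil and catch_b above 6 N))), for 0.2 s.
At the end, for the whole second after the job is handed in: The domed anvil stands released and at rest in the socket that kept it at the tug: collar within 2 mm of the holder's top face, axis within 2.5 mm of the socket's, upright within 0.06 rad (((horizontal distance between domed_anvil_seat and socket_a below 0.0025 m and z of domed_anvil_seat in the frame of socket_a between -0.002 and 0.002 m and angle between domed_anvil's own z axis and vertical below 0.06 rad) or (horizontal distance between domed_anvil_seat and socket_b below 0.0025 m and z of domed_anvil_seat in the frame of socket_b between -0.002 and 0.002 m and angle between domed_anvil's own z axis and vertical below 0.06 rad)) and linear speed of domed_anvil below 0.01 m/s); the robot touches nothing.
It fails at once if the seated anvil is tugged against the catch so hard that the catch is overloaded (over 20.5 N on its two balls) ((horizontal distance between domed_anvil_seat and socket_a below 0.0025 m and z of domed_anvil_seat in the frame of socket_a between -0.002 and 0.003 m and angle between domed_anvil's own z axis and vertical below 0.06 rad and contact force between domed_anvil and catch_a above 20.5 N) or (horizontal distance between domed_anvil_seat and socket_b below 0.0025 m and z of domed_anvil_seat in the frame of socket_b between -0.002 and 0.003 m and angle between domed_anvil's own z axis and vertical below 0.06 rad and contact force between domed_anvil and catch_b above 20.5 N)).
It fails at once if the domed anvil is rammed against a holder (contact forces over 100 N in all) (contact force between domed_anvil and holder_a above 100 N or contact force between domed_anvil and holder_b above 100 N).
It fails at once if the flat anvil or another bystander is moved more than 25 mm (distance of any of flat_anvil, hammer, frame_gold, loupe, tweezers, glue_tube from where it was at the start of the episode above 0.025 m).
It also fails if it takes over 64 s, if anything falls off the work surface, if the arm or the gripper's body presses on something with over 40 N, if the wrist force passes 120 N, or if a joint passes its speed limit or range.

## Working session

There is one attempt and no reset: what is moved stays moved. The work goes in short steps, Python scripts to look and compute and a tool call to move; the robot and the scene stay as the last step left them, time stands still between calls to the robot, and variables do not carry over. Pictures are saved under pics/ and viewed, about 8 in all and at most 12, crops included, and the job is handed in when it is done.

Besides the shell and the picture viewer there is one more tool, called after "Request:" as name(argument=value, ...), one argument or row to a line, values as JSON. send_rows: Moves the arm, as the interface text tells. Its arguments: {"type":"object","properties":{"jaw":{"type":"array","items":{"type":"number"}},"delta_pos":{"type":"array","items":{"type":"array","items":{"type":"number"}}},"turn":{"type":"array","items":{"type":"number"}}},"required":["jaw","delta_pos","turn"]}

```bash
mkdir -p pics; cat > h.py <<'E'
import numpy as np, cv2
from cell import manip, vision
def w(p,c): return np.array(p['R']).T@(np.array(c)-np.array(p['t']))
def cloud(p):
    v,u=np.mgrid[0:480,0:640]
    K=np.array([[p['fx'],0,p['cx']],[0,p['fy'],p['cy']],[0,0,1.]])
    pts=np.stack([u,v],-1).reshape(-1,1,2).astype(np.float64)
    n=cv2.undistortPoints(pts,K,np.array([p['k1'],0,0,0,0.])).reshape(480,640,2)
    d=p['depth']; c=np.dstack([n[...,0]*d,n[...,1]*d,d])
    X=(c-np.array(p['t']))@np.array(p['R']); X[d==0]=np.nan
    return X
def save(p,n): cv2.imwrite('pics/'+n,p['img'][...,::-1])
E
cat > a.py <<'E'
from h import *
np.set_printoptions(precision=4,suppress=True)
o=manip.get_obs(); print(o)
for cam in ['top','side']:
    p=vision.get_image(cam); save(p,cam+'1.png'); X=cloud(p)
    print(cam,'cam pos',w(p,[0,0,0]),p['k1'])
    for l in ['domed_anvil','flat_anvil','socket_a','stand','base','holder_a']:
        for r in vision.tip_of(l,p)[:3]: print(l,round(r['score'],2),w(p,r['xyz']))
    for l in ['domed_anvil','flat_anvil','holder_a','stand']:
        for r in vision.silhouettes(l,p)[:2]:
            q=X[r['mask']]; q=q[~np.isnan(q[:,0])]; v,u=np.nonzero(r['mask'])
            if len(q): print('sil',l,round(r['score'],2),len(q),u.mean(),v.mean(),np.median(q,0),np.percentile(q,1,0),np.percentile(q,99,0))
E
python3 a.py
```

```text
{'time': 0.0, 'joint_pos': array([-1.3656,  0.2592,  0.0208,  1.3337,  0.    ,  1.4182]), 'joint_velocities': array([-0.0018, -0.0001,  0.0008, -0.0008,  0.    ,  0.0012]), 'joint_efforts': array([  0.0003, -55.5643,  34.4528,   0.0137,  -0.0003,  -0.    ]), 'ee_pos': array([ 0.1926, -0.5149,  0.2307]), 'tool_rot': array([-2.5806,  1.7901,  0.0015]), 'wrist_force': array([-0.2952, -0.1845,  0.3808]), 'torque': array([-0.0267,  0.0111, -0.0145]), 'grip_width': 0.08537953638924779}
top cam pos [0.4592 0.2538 0.926 ] -0.058484455891460244
domed_anvil 0.7 [0.5422 0.3691 0.0056]
flat_anvil 0.74 [0.4797 0.3625 0.0084]
socket_a 0.95 [0.5469 0.0852 0.0568]
socket_a 0.75 [0.5227 0.1537 0.0592]
socket_a 0.51 [0.5441 0.0871 0.0069]
stand 0.74 [0.5168 0.3654 0.0019]
base 0.82 [0.5326 0.1236 0.0044]
holder_a 0.9 [0.5515 0.0869 0.0118]
holder_a 0.83 [0.5256 0.1596 0.0113]
sil domed_anvil 0.65 179 271.43646408839777 220.69060773480663 [0.5404 0.3651 0.079 ] [0.5282 0.3539 0.0467] [0.5547 0.3794 0.086 ]
sil flat_anvil 0.5 153 274.3246753246753 250.45454545454547 [0.4832 0.3582 0.0792] [0.4703 0.3481
[... 1074 characters left out ...]
47 0.3707 0.0689] [0.4712 0.354  0.0463] [0.4975 0.3771 0.0815]
sil flat_anvil 0.68 2828 304.5095271700776 295.8892025405787 [0.5135 0.3896 0.0427] [0.4549 0.3383 0.0004] [0.5719 0.4009 0.0482]
sil holder_a 0.92 958 303.5945945945946 204.94178794178794 [0.5265 0.1742 0.0459] [0.5002 0.1334 0.0121] [0.5526 0.1874 0.058 ]
sil holder_a 0.78 683 292.7244897959184 178.38921282798833 [0.5523 0.1018 0.0512] [0.5208 0.0644 0.0124] [0.5764 0.1189 0.0581]
sil stand 0.74 1069 303.49068901303536 205.12104283054003 [0.5267 0.1736 0.0439] [0.4984 0.1177 0.0091] [0.5551 0.1876 0.058 ]
sil stand 0.72 2799 304.4083452211127 296.033880171184 [0.5137 0.3897 0.0427] [0.4547 0.3401 0.0007] [0.5718 0.4009 0.0482]
```

```bash
python3 -c "
import cv2,numpy as np
a=cv2.imread('pics/top1.png');b=cv2.imread('pics/side1.png')
c=np.hstack([cv2.resize(a[120:360,200:460],(400,369)),cv2.resize(b[120:380,180:440],(400,369))])
cv2.imwrite('pics/c1.png',c)"
python3 - <<'E'
from h import *
# holder tops and stand top by depth, top view; rect fits
np.set_printoptions(precision=4,suppress=True)
for cam in ['top','side']:
    p=vision.get_image(cam); X=cloud(p)
    z=X[...,2]
    for n,c,lo,hi,r in [('A',(.547,.088),.051,.062,.036),('B',(.5245,.155),.051,.062,.036),('stand',(.513,.362),.041,.051,.07),('dome',(.5425,.368),.062,.1,.025),('flat',(.4825,.36),.062,.1,.025)]:
        m=(z>lo)&(z<hi)&(np.hypot(X[...,0]-c[0],X[...,1]-c[1])<r)
        q=X[m]; rc=cv2.minAreaRect(q[:,:2].astype(np.float32)*1000)
        print(cam,n,m.sum(),q.mean(0),(q.min(0)+q.max(0))/2,np.median(z[m]),rc, p['img'][m].mean(0))
E
```

```text
top A 471 [0.5463 0.0885 0.0558] [0.5464 0.0885 0.0556] 0.05593131398817547 ((546.3079223632812, 88.593017578125), (44.06704330444336, 46.815589904785156), 16.95041275024414) [93.5541 91.293  75.7049]
top B 465 [0.525  0.1555 0.0557] [0.5256 0.1558 0.0558] 0.055841390039406656 ((524.9781494140625, 155.4062042236328), (43.88335418701172, 46.30221939086914), 17.595088958740234) [99.1054 96.9527 80.6387]
top stand 1380 [0.5123 0.3642 0.0459] [0.5135 0.3652 0.0459] 0.04581787990859823 ((513.0173950195312, 364.92694091796875), (120.26737976074219, 56.65914535522461), 6.135355472564697) [165.1877 102.6341  50.5739]
top dome 128 [0.5416 0.367  0.0801] [0.542  0.3678 0.0748] 0.08105759208153314 ((542.28857421875, 367.95318603515625), (22.702247619628906, 22.596126556396484), 57.65218734741211) [144.125  110.375   40.9453]
top flat 129 [0.4826 0.3607 0.0785] [0.4826 0.361  0.0728] 0.07917505904660432 ((482.46783447265625, 361.0043640136719), (21.532052993774414, 22.403139114379883), 3.1987690925598145) [162.7674 162.9302 153.814 ]
side A 359 [0.5481 0.0907 0.0549] [0.548  0.0889 0.0547] 0.055
[... 273 characters left out ...]
25, 51.520118713378906), 16.303268432617188) [77.2255 74.3824 65.4387]
side stand 1690 [0.5144 0.3728 0.0457] [0.5144 0.3656 0.046 ] 0.04561662229445482 ((514.2080078125, 366.2419128417969), (119.82914733886719, 61.82008361816406), 6.096560001373291) [138.1065  90.242   49.2142]
side dome 245 [0.5435 0.3751 0.0758] [0.5438 0.3724 0.0736] 0.0779350335596201 ((543.4769897460938, 371.435791015625), (22.652578353881836, 21.290233612060547), 34.971981048583984) [120.3551  95.1388  39.1878]
side flat 257 [0.4844 0.3675 0.075 ] [0.4844 0.3641 0.0722] 0.07796572481199832 ((484.32037353515625, 364.2991027832031), (23.249156951904297, 24.24999237060547), 4.175819396972656) [119.4514 119.8755 111.9689]
```

View pics/c1.png

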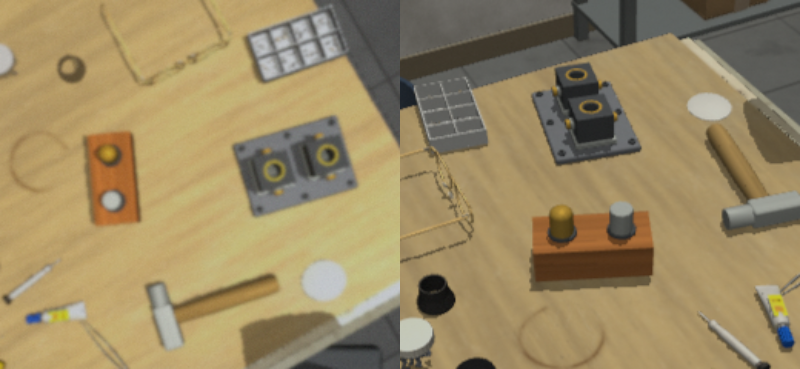

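The brass dome is at crop pixel (107,152) in the top view, on the stand's far (+x) hole. The two holders are at (273,170) and (327,153). The network and depth results agree to about 2 mm. I'll move above the anvil now.

Request:
send_rows(
  jaw=[0.7, 0.7, 0.7, 0.7, 0.7, 0.7, 0.7, 0.7],
  delta_pos=[
    [0.014, 0.035, 0],
    [0.028, 0.07, 0],
    [0.042, 0.105, 0],
    [0.056, 0.14, 0],
    [0.07, 0.175, 0],
    [0.084, 0.21, 0],
    [0.098, 0.245, 0],
    [0.112, 0.28, 0],
  ],
  turn=[7, 14, 21, 28, 35, 42, 49, 56],
)

```text
time: 2.0
ee_pos: [0.3049, -0.2338, 0.2315]
tool_rot: [3.12, -0.362, 0.001]
wrist_force: [0.9, -0.8, 0.3]
grip_width: 0.0595
```

Request:
send_rows(
  jaw=[0.7, 0.7, 0.7, 0.7, 0.7, 0.7, 0.7, 0.7],
  delta_pos=[
    [0.015, 0.038, 0],
    [0.03, 0.076, 0],
    [0.045, 0.114, 0],
    [0.06, 0.152, 0],
    [0.075, 0.19, 0],
    [0.09, 0.228, 0],
    [0.105, 0.266, 0],
    [0.12, 0.304, 0],
  ],
  turn=[7, 14, 21, 28, 35, 42, 49, 56],
)

```text
time: 2.8
ee_pos: [0.4252, 0.0721, 0.2317]
tool_rot: [2.922, 1.153, 0.002]
wrist_force: [0.6, -0.3, -0.7]
grip_width: 0.0596
```

Request:
send_rows(
  jaw=[0.7, 0.7, 0.7, 0.7, 0.7, 0.7, 0.7, 0.7],
  delta_pos=[
    [0.016, 0.042, 0],
    [0.033, 0.085, 0],
    [0.05, 0.127, 0],
    [0.067, 0.17, 0],
    [0.084, 0.212, -0.01],
    [0.101, 0.254, -0.02],
    [0.118, 0.2965, -0.03],
    [0.118, 0.2965, -0.03],
  ],
  turn=[7, 14, 21, 28, 35, 42, 49, 53],
)

```text
time: 3.6
ee_pos: [0.5436, 0.3727, 0.1979]
tool_rot: [-2.09, -2.343, 0.002]
wrist_force: [-0.3, -0.6, -0.3]
grip_width: 0.0597
```

```bash
cat > wr.py <<'E'
from h import *
import sys
np.set_printoptions(precision=4,suppress=True)
p=vision.get_image('wrist'); save(p,sys.argv[1]); X=cloud(p)
o=manip.get_obs(); print(o['time'],o['ee_pos'],o['tool_rot'])
print('cam',w(p,[0,0,0]))
for l in sys.argv[2:]:
    for r in vision.tip_of(l,p)[:3]: print(l,round(r['score'],2),w(p,r['xyz']))
    for r in vision.silhouettes(l,p)[:2]:
        if r['mask'].sum():
            q=X[r['mask']]; q=q[~np.isnan(q[:,0])]; v,u=np.nonzero(r['mask'])
            if len(q): print('sil',l,round(r['score'],2),len(q),u.mean(),v.mean(),np.median(q,0),np.percentile(q,1,0),np.percentile(q,99,0))
z=X[...,2]
for n,lo,hi,c,r in [('stand',.041,.051,(.513,.365),.075),('dome',.055,.1,(.543,.3685),.02),('flat',.055,.1,(.483,.362),.02),('A',.051,.061,(.547,.089),.036),('B',.051,.061,(.5255,.156),.036)]:
    m=(z>lo)&(z<hi)&(np.hypot(X[...,0]-c[0],X[...,1]-c[1])<r)
    if m.sum()>200: print(n,m.sum(),np.median(z[m]),cv2.minAreaRect(X[m][:,:2].astype(np.float32)*1000),cv2.minEnclosingCircle(X[m][:,:2].astype(np.float32)*1000))
E
python3 wr.py w1.png domed_anvil
```

```text
3.65 [0.5431 0.3708 0.199 ] [-2.088  -2.3453  0.0025]
cam [0.4637 0.3637 0.3419]
domed_anvil 0.63 [0.5464 0.3684 0.0084]
domed_anvil 0.46 [0.5251 0.1553 0.013 ]
sil domed_anvil 0.57 1155 312.91011235955057 222.32152117545377 [0.5381 0.3681 0.0804] [0.5294 0.3548 0.0477] [0.5521 0.3819 0.0859]
stand 7984 0.04725662764416326 ((513.7428588867188, 365.04876708984375), (119.2522201538086, 56.37947082519531), 6.44123649597168) ((513.5570068359375, 364.64202880859375), 65.48128509521484)
dome 891 0.08208602204997564 ((542.8045043945312, 368.29522705078125), (22.887266159057617, 22.027006149291992), 80.37493896484375) ((542.8128662109375, 368.31134033203125), 11.865506172180176)
flat 933 0.08110013697452823 ((483.6278076171875, 361.8582458496094), (23.065887451171875, 23.06538200378418), 50.78680419921875) ((483.58013916015625, 361.86846923828125), 11.964248657226562)
A 447 0.05654717276054707 ((544.8412475585938, 110.06098175048828), (12.842455863952637, 39.66388702392578), 88.87129211425781) ((544.7255249023438, 104.63076782226562), 19.842004776000977)
B 2921 0.0572178408488673 ((525.8892822265625, 155.27615356445312), (44.34878158569336, 48.97231674194336), 17.2408447265625) ((525.91552734375, 155.21702575683594), 32.123939514160156)
```

View pics/w1.png

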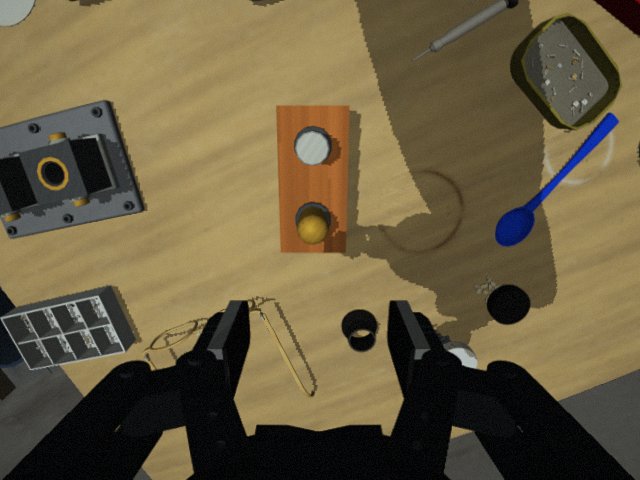

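The brass head is at pixel (313,228) between the opened fingers, and the flat anvil is at (313,146), clear of them. Descending.

Request:
send_rows(
  jaw=[0.7, 0.7, 0.7, 0.7, 0.7, 0.7, 0.7, 0.7],
  delta_pos=[
    [0, -0.0024, -0.02],
    [0, -0.0024, -0.045],
    [0, -0.0024, -0.07],
    [0, -0.0024, -0.095],
    [0, -0.0024, -0.12],
    [0, -0.0024, -0.135],
    [0, -0.0024, -0.143],
    [0, -0.0024, -0.143],
  ],
  turn=[0, 0, 0, 0, 0, 0, 0, 0],
)

```text
time: 4.55
ee_pos: [0.5428, 0.3656, 0.058]
tool_rot: [-2.104, -2.332, 0.0]
wrist_force: [-0.7, 0.1, 0.2]
grip_width: 0.06
```

Request:
send_rows(
  jaw=[0.3, 0.2, 0.1, 0.1, 0.1, 0.1, 0.1, 0.1],
  delta_pos=[
    [0, 0, 0],
    [0, 0, 0],
    [0, 0, 0],
    [0, 0, 0],
    [0, 0, 0],
    [0, 0, 0],
    [0, 0, 0],
    [0, 0, 0],
  ],
  turn=[0, 0, 0, 0, 0, 0, 0, 0],
)

```text
time: 5.35
ee_pos: [0.5433, 0.3665, 0.0596]
tool_rot: [-2.104, -2.333, -0.004]
wrist_force: [-0.9, 3.6, 6.1]
grip_width: 0.0214
```

The width of 21.4 mm and the upward push suggest the pads are on the dome, so I'll reopen and grip lower.

Request:
send_rows(
  jaw=[0.6, 0.6, 0.6, 0.6, 0.6, 0.6, 0.6, 0.6],
  delta_pos=[
    [0, 0.0, 0],
    [0, 0.0, 0],
    [0, 0.0, -0.002],
    [0, 0.001, -0.005],
    [0, 0.001, -0.008],
    [0, 0.001, -0.009],
    [0, 0.001, -0.009],
    [0, 0.001, -0.009],
  ],
  turn=[0, 0, 0, 0, 0, 0, 0, 0],
)

```text
time: 6.15
ee_pos: [0.5433, 0.3675, 0.0505]
tool_rot: [-2.104, -2.333, -0.004]
wrist_force: [-0.6, -0.2, 0.0]
grip_width: 0.0514
```

```bash
python3 wr.py w2.png domed_anvil; python3 -c "
from h import *
p=vision.get_image('side'); cv2.imwrite('pics/s2.png',cv2.resize(p['img'][200:360,200:400,::-1],None,fx=3,fy=3))"
```

```text
6.2 [0.5434 0.3675 0.0506] [-2.1038 -2.3328 -0.0043]
cam [0.4628 0.3591 0.1942]
domed_anvil 0.92 [0.5476 0.3697 0.0059]
sil domed_anvil 0.94 5264 317.8250188964475 324.0086923658352 [0.5358 0.3667 0.078 ] [0.5288 0.3541 0.049 ] [0.5505 0.3804 0.0857]
stand 25764 0.04722442595077948 ((513.7622680664062, 365.0061340332031), (121.11568450927734, 56.6326904296875), 6.3564043045043945) ((513.690185546875, 364.9656066894531), 66.20463562011719)
dome 4262 0.0807974961702855 ((542.189208984375, 366.91082763671875), (22.465553283691406, 23.55707550048828), 20.82538414001465) ((542.5982055664062, 367.26007080078125), 12.111234664916992)
flat 4594 0.08113373972048987 ((483.6743469238281, 361.7860107421875), (23.36832046508789, 23.274974822998047), 51.510562896728516) ((483.6185607910156, 361.8305969238281), 12.081021308898926)
```

View pics/s2.png

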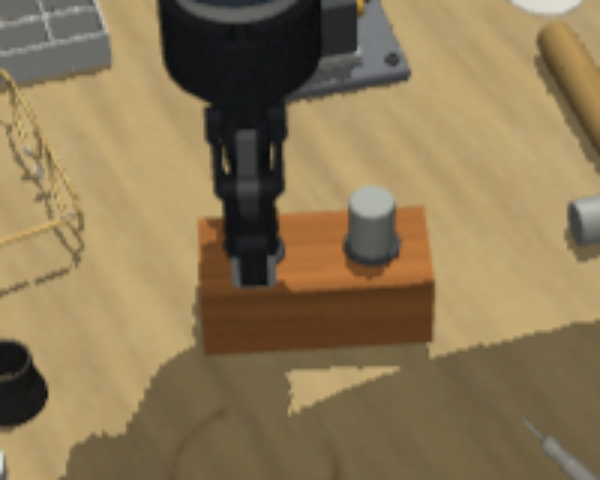

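The fingers straddle the brass head just above the collar at (265,255), and the neighbour is clear. Closing.

Request:
send_rows(
  jaw=[0.5, 0.4, 0.3, 0.2, 0.15, 0.15, 0.15, 0.15],
  delta_pos=[
    [0, 0, 0.002],
    [0, 0, 0.002],
    [0, 0, 0.002],
    [0, 0, 0.002],
    [0, 0, 0.002],
    [0, 0, 0.002],
    [0, 0, 0.002],
    [0, 0, 0.002],
  ],
  turn=[0, 0, 0, 0, 0, 0, 0, 0],
)

```text
time: 7.15
ee_pos: [0.5435, 0.3676, 0.0531]
tool_rot: [2.104, 2.333, 0.005]
wrist_force: [-1.3, -0.4, 5.6]
grip_width: 0.022
```

```bash
python3 -c "
from h import *
o=manip.get_obs();print(o['time'],o['ee_pos'],o['wrist_force'],o['torque'],o['grip_width'])"
```

```text
7.15 [0.54353094 0.36756411 0.05309544] [-1.31145551 -0.39863717  5.59995404] [-0.21439469  0.12252721  0.07801478] 0.022000729927182616
```

Request:
send_rows(
  jaw=[0.15, 0.15, 0.15, 0.15, 0.15, 0.15, 0.15, 0.15],
  delta_pos=[
    [0, 0, 0.004],
    [0, 0, 0.01],
    [0, 0, 0.022],
    [0, 0, 0.035],
    [0, 0, 0.048],
    [0, 0, 0.061],
    [0, 0, 0.072],
    [0, 0, 0.075],
  ],
  turn=[0, 0, 0, 0, 0, 0, 0, 0],
)

```text
time: 7.95
ee_pos: [0.5441, 0.3679, 0.1301]
tool_rot: [2.103, 2.332, 0.009]
wrist_force: [0.3, 0.1, -2.1]
grip_width: 0.0222
```

```bash
python3 wr.py w3.png domed_anvil; python3 -c "
from h import *
o=manip.get_obs();print(o['time'],o['ee_pos'],o['wrist_force'],o['torque'],o['grip_width'])
p=vision.get_image('side'); X=cloud(p)
for r in vision.silhouettes('domed_anvil',p)[:1]:
    q=X[r['mask']];print(r['score'],np.nanpercentile(q,[1,50,99],axis=0))
cv2.imwrite('pics/s3.png',cv2.resize(p['img'][200:360,200:400,::-1],None,fx=3,fy=3))"
```

```text
8.0 [0.544  0.3678 0.1296] [2.1034 2.3324 0.0082]
cam [0.4631 0.3593 0.2735]
domed_anvil 0.81 [0.5477 0.368  0.0841]
sil domed_anvil 0.94 5273 318.4735349716446 317.531190926276 [0.5366 0.3674 0.1543] [0.5295 0.3566 0.0468] [0.5641 0.3789 0.1627]
stand 13302 0.047222776353527125 ((513.5130004882812, 365.083251953125), (120.2266845703125, 56.49419021606445), 6.446458339691162) ((513.4833374023438, 364.8583679199219), 65.67391204833984)
dome 348 0.0965099504255976 ((539.64794921875, 367.9469299316406), (8.249486923217773, 15.888734817504883), 3.7791569232940674) ((543.3657836914062, 368.1924743652344), 7.954493522644043)
flat 1692 0.08115648591452304 ((483.6724853515625, 361.73492431640625), (23.342283248901367, 23.309810638427734), 51.00802230834961) ((483.5851135253906, 361.7341003417969), 12.010825157165527)
B 1897 0.05709138100371928 ((522.2393798828125, 166.51296997070312), (44.52573776245117, 26.518272399902344), 15.30099868774414) ((522.6731567382812, 166.4154052734375), 25.023466110229492)
8.1 [0.54345389 0.36750517 0.12800918] [ 0.60348184 -0.04970747 -2.9945028 ] [ 0.00887451  0.0111883  -0.01091845] 0.021961882133633356
0.69 [[ 0.24347221  0.33609985 -0.00169657]
 [ 0.27402692  0.36394432  0.00470528]
 [ 0.31972105  0.40559085  0.01031276]]
```

View pics/s3.png

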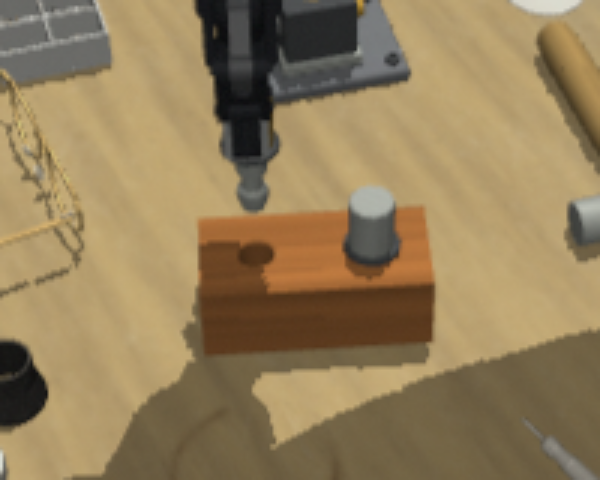

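The anvil hangs upright with its stem clear of the stand, foot at about (253,200). Going over the nearer holder, B.

Request:
send_rows(
  jaw=[0.15, 0.15, 0.15, 0.15, 0.15, 0.15, 0.15, 0.15],
  delta_pos=[
    [-0.002, -0.02, 0],
    [-0.005, -0.055, 0],
    [-0.008, -0.095, 0],
    [-0.011, -0.135, 0],
    [-0.014, -0.17, 0],
    [-0.017, -0.2, 0],
    [-0.018, -0.212, 0],
    [-0.018, -0.212, 0],
  ],
  turn=[0, 0, 0, 0, 0, 0, 0, 0],
)

```text
time: 9.0
ee_pos: [0.5251, 0.1541, 0.1272]
tool_rot: [-2.106, -2.33, -0.003]
wrist_force: [0.3, 0.3, -1.7]
grip_width: 0.022
```

```bash
python3 wr.py w4.png socket_a domed_anvil; python3 -c "
from h import *
p=vision.get_image('side'); a=p['img'][100:240,230:405,::-1]
b=cv2.imread('pics/w4.png')[150:480,120:520]
cv2.imwrite('pics/c4.png',np.hstack([cv2.resize(a,(400,320)),cv2.resize(b,(390,320))]))
o=manip.get_obs();print(o['time'],o['ee_pos'],o['wrist_force'])"
```

```text
9.05 [0.5253 0.1551 0.1273] [-2.1051 -2.331  -0.0037]
cam [0.4446 0.146  0.2709]
socket_a 0.9 [0.5466 0.083  0.0546]
socket_a 0.7 [0.5247 0.1549 0.0587]
socket_a 0.66 [ 0.6664  0.4292 -0.0011]
sil socket_a 0.73 7139 217.7505229396179 262.5459489610933 [0.5405 0.0893 0.0564] [0.5177 0.0586 0.0119] [0.5726 0.1153 0.0585]
sil socket_a 0.61 5370 319.848293768546 237.23757418397625 [0.5146 0.1546 0.0566] [0.4963 0.1277 0.017 ] [0.5428 0.1813 0.0586]
domed_anvil 0.82 [0.5279 0.1532 0.0844]
sil domed_anvil 0.88 5031 318.6376237623762 317.11425742574255 [0.5174 0.1537 0.1518] [0.5105 0.1432 0.0901] [0.5315 0.1647 0.1599]
stand 8802 0.046958821804830075 ((513.6221923828125, 363.9812927246094), (121.17841339111328, 58.28003692626953), 6.760664463043213) ((513.6357421875, 365.1898193359375), 66.56295013427734)
flat 387 0.05998545260270466 ((484.6697082519531, 352.2916564941406), (20.843406677246094, 7.483963489532471), 5.370466709136963) ((484.34405517578125, 355.7554931640625), 10.425117492675781)
A 4408 0.05715648028387946 ((547.0840454101562, 86.44528198242188), (44.9771728515625, 47.30111312866211), 17.160919189453125) ((546.8724975585938, 86.63399505615234), 31.63094139099121)
B 3624 0.05707721223634536 ((525.7540283203125, 155.609619140625), (44.20893478393555, 46.45011901855469), 16.615888595581055) ((525.5894775390625, 155.5296630859375), 31.358339309692383)
9.3 [0.52523017 0.15638053 0.12719201] [ 0.08960979  0.59667259 -2.2324615 ]
```

View pics/c4.png

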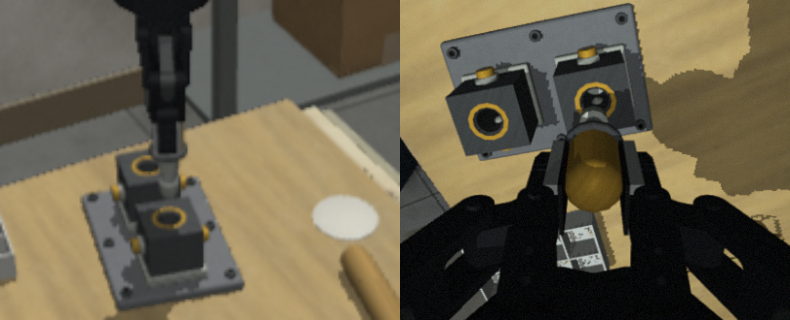

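B's mouth shows at crop pixel (597,98) directly under the stem, and the estimates put it at (0.5255, 0.1558). Entering slowly.

Request:
send_rows(
  jaw=[0.15, 0.15, 0.15, 0.15, 0.15, 0.15, 0.15, 0.15],
  delta_pos=[
    [0.0003, -0.0006, -0.004],
    [0.0003, -0.0006, -0.01],
    [0.0003, -0.0006, -0.016],
    [0.0003, -0.0006, -0.02],
    [0.0003, -0.0006, -0.023],
    [0.0003, -0.0006, -0.026],
    [0.0003, -0.0006, -0.029],
    [0.0003, -0.0006, -0.029],
  ],
  turn=[0, 0, 0, 0, 0, 0, 0, 0],
)

```text
time: 10.1
ee_pos: [0.5254, 0.1557, 0.0979]
tool_rot: [-2.102, -2.334, -0.003]
wrist_force: [0.6, 0.5, -1.9]
grip_width: 0.0218
```

Request:
send_rows(
  jaw=[0.15, 0.15, 0.15, 0.15, 0.15, 0.15, 0.15, 0.15],
  delta_pos=[
    [0, 0, -0.0015],
    [0, 0, -0.003],
    [0, 0, -0.0045],
    [0, 0, -0.006],
    [0, 0, -0.0075],
    [0, 0, -0.009],
    [0, 0, -0.01],
    [0, 0, -0.01],
  ],
  turn=[0, 0, 0, 0, 0, 0, 0, 0],
)

```text
time: 10.9
ee_pos: [0.5254, 0.1557, 0.0877]
tool_rot: [-2.102, -2.334, -0.003]
wrist_force: [0.9, -0.8, -2.3]
grip_width: 0.022
```

Request:
send_rows(
  jaw=[0.15, 0.15, 0.15, 0.15, 0.15, 0.15, 0.15, 0.15],
  delta_pos=[
    [0, 0, -0.001],
    [0, 0, -0.002],
    [0, 0, -0.003],
    [0, 0, -0.004],
    [0, 0, -0.005],
    [0, 0, -0.006],
    [0, 0, -0.007],
    [0, 0, -0.007],
  ],
  turn=[0, 0, 0, 0, 0, 0, 0, 0],
)

```text
time: 11.7
ee_pos: [0.5255, 0.1558, 0.081]
tool_rot: [-2.102, -2.334, -0.004]
wrist_force: [0.0, 0.6, 1.1]
grip_width: 0.0218
```

Request:
send_rows(
  jaw=[0.15, 0.15, 0.15, 0.15, 0.15, 0.15, 0.15, 0.15],
  delta_pos=[
    [0, 0, -0.001],
    [0, 0, -0.002],
    [0, 0, -0.003],
    [0, 0, -0.004],
    [0, 0, -0.005],
    [0, 0, -0.006],
    [0, 0, -0.007],
    [0, 0, -0.007],
  ],
  turn=[0, 0, 0, 0, 0, 0, 0, 0],
)

```text
time: 12.5
ee_pos: [0.5254, 0.1558, 0.0736]
tool_rot: [-2.102, -2.334, -0.003]
wrist_force: [1.7, 1.0, -0.8]
grip_width: 0.0222
```

Request:
send_rows(
  jaw=[0.15, 0.15, 0.15, 0.15, 0.15, 0.15, 0.15, 0.15],
  delta_pos=[
    [0, 0, -0.001],
    [0, 0, -0.002],
    [0, 0, -0.003],
    [0, 0, -0.004],
    [0, 0, -0.005],
    [0, 0, -0.006],
    [0, 0, -0.007],
    [0, 0, -0.007],
  ],
  turn=[0, 0, 0, 0, 0, 0, 0, 0],
)

```text
time: 13.3
ee_pos: [0.5252, 0.1556, 0.0657]
tool_rot: [-2.102, -2.333, -0.002]
wrist_force: [3.6, -0.2, -11.1]
grip_width: 0.0221
```

Request:
send_rows(
  jaw=[0.15, 0.15, 0.15, 0.15, 0.15, 0.15],
  delta_pos=[
    [0, 0, -0.0005],
    [0, 0, -0.001],
    [0, 0, -0.0015],
    [0, 0, -0.002],
    [0, 0, -0.0025],
    [0, 0, -0.0025],
  ],
  turn=[0, 0, 0, 0, 0, 0],
)

```text
time: 13.9
ee_pos: [0.5253, 0.1556, 0.0633]
tool_rot: [-2.102, -2.333, -0.002]
wrist_force: [2.6, -0.1, -1.6]
grip_width: 0.0219
```

Request:
send_rows(
  jaw=[0.15, 0.15, 0.15, 0.15],
  delta_pos=[
    [0, 0, -0.0004],
    [0, 0, -0.0008],
    [0, 0, -0.0012],
    [0, 0, -0.0012],
  ],
  turn=[0, 0, 0, 0],
)

```text
time: 14.3
ee_pos: [0.5254, 0.1556, 0.063]
tool_rot: [-2.102, -2.334, -0.003]
wrist_force: [-0.3, -1.5, 8.9]
grip_width: 0.0221
```

It sits on the hard stop at TCP z 0.063, pressed with about 9 N. Now a gentle tug, in small steps.

Request:
send_rows(
  jaw=[0.15, 0.15, 0.15, 0.15, 0.15, 0.15],
  delta_pos=[
    [0, 0, 0],
    [0, 0, 0.0004],
    [0, 0, 0.0008],
    [0, 0, 0.0012],
    [0, 0, 0.0016],
    [0, 0, 0.0016],
  ],
  turn=[0, 0, 0, 0, 0, 0],
)

```text
time: 14.9
ee_pos: [0.5253, 0.1556, 0.0645]
tool_rot: [-2.102, -2.334, -0.003]
wrist_force: [2.3, -0.5, -4.6]
grip_width: 0.0219
```

Request:
send_rows(
  jaw=[0.15, 0.15, 0.15],
  delta_pos=[
    [0, 0, 0.0002],
    [0, 0, 0.0004],
    [0, 0, 0.0004],
  ],
  turn=[0, 0, 0],
)

```text
time: 15.2
ee_pos: [0.5252, 0.1556, 0.0648]
tool_rot: [-2.102, -2.334, -0.002]
wrist_force: [2.5, -0.8, -6.0]
grip_width: 0.022
```

Request:
send_rows(
  jaw=[0.15, 0.15, 0.15],
  delta_pos=[
    [0, 0, 0.0002],
    [0, 0, 0.0004],
    [0, 0, 0.0004],
  ],
  turn=[0, 0, 0],
)

```text
time: 15.5
ee_pos: [0.5251, 0.1556, 0.0649]
tool_rot: [-2.102, -2.333, -0.002]
wrist_force: [4.1, 0.1, -8.0]
grip_width: 0.0224
```

Request:
send_rows(
  jaw=[0.15, 0.15, 0.15],
  delta_pos=[
    [0, 0, 0.0005],
    [0, 0, 0.0007],
    [0, 0, 0.0007],
  ],
  turn=[0, 0, 0],
)

```text
time: 15.8
ee_pos: [0.525, 0.1555, 0.0653]
tool_rot: [-2.102, -2.333, -0.001]
wrist_force: [4.8, -0.4, -14.8]
grip_width: 0.0219
```

Request:
send_rows(
  jaw=[0.15, 0.15, 0.15, 0.15],
  delta_pos=[
    [0, 0, 0.0002],
    [0, 0, 0.0002],
    [0, 0, 0.0002],
    [0, 0, 0.0002],
  ],
  turn=[0, 0, 0, 0],
)

```text
time: 16.2
ee_pos: [0.525, 0.1556, 0.0652]
tool_rot: [-2.102, -2.333, -0.001]
wrist_force: [6.1, -0.3, -13.7]
grip_width: 0.0221
```

The catch held a net pull of about 11–12 N for more than 0.5 s, with only about 2.2 mm of rise (1.5 mm of it play). Pressing back home.

Request:
send_rows(
  jaw=[0.15, 0.15, 0.15, 0.15, 0.15, 0.15, 0.15, 0.15],
  delta_pos=[
    [0, 0, -0.0004],
    [0, 0, -0.0008],
    [0, 0, -0.0012],
    [0, 0, -0.0016],
    [0, 0, -0.002],
    [0, 0, -0.0024],
    [0, 0, -0.0028],
    [0, 0, -0.0028],
  ],
  turn=[0, 0, 0, 0, 0, 0, 0, 0],
)

```text
time: 17.0
ee_pos: [0.5253, 0.1556, 0.0631]
tool_rot: [-2.102, -2.333, -0.002]
wrist_force: [0.9, -0.3, 4.4]
grip_width: 0.0218
```

Request:
send_rows(
  jaw=[0.15, 0.15, 0.6, 0.6, 0.6, 0.6, 0.6, 0.6],
  delta_pos=[
    [0, 0, -0.0005],
    [0, 0, -0.0008],
    [0, 0, -0.0005],
    [0, 0, 0],
    [0, 0, 0],
    [0, 0, 0],
    [0, 0, 0],
    [0, 0, 0],
  ],
  turn=[0, 0, 0, 0, 0, 0, 0, 0],
)

```text
time: 17.8
ee_pos: [0.5252, 0.1556, 0.063]
tool_rot: [-2.102, -2.333, -0.002]
wrist_force: [-0.6, -0.9, 0.1]
grip_width: 0.0512
```

Request:
send_rows(
  jaw=[0.6, 0.6, 0.6, 0.6, 0.6, 0.6, 0.6, 0.6],
  delta_pos=[
    [0, 0, 0.005],
    [0, 0, 0.015],
    [0, 0, 0.03],
    [0, 0, 0.05],
    [0, 0, 0.07],
    [0, 0, 0.09],
    [0, 0, 0.1],
    [0, 0, 0.1],
  ],
  turn=[0, 0, 0, 0, 0, 0, 0, 0],
)

```text
time: 18.6
ee_pos: [0.5259, 0.1557, 0.1647]
tool_rot: [2.102, 2.334, 0.006]
wrist_force: [0.2, -1.1, 0.3]
grip_width: 0.0512
```

```bash
python3 - <<'E'
from h import *
np.set_printoptions(precision=4,suppress=True)
for cam in ['wrist','side']:
    p=vision.get_image(cam); X=cloud(p); z=X[...,2]
    d=np.hypot(X[...,0]-.5255,X[...,1]-.1557)
    m=(d<.02)&(z>.07)&(z<.11); print(cam,np.nanmax(z[m]),np.percentile(z[m],95),cv2.minEnclosingCircle(X[m][:,:2].astype(np.float32)*1000))
    m=(d<.035)&(z>.052)&(z<.0585);print('top face',np.median(z[m]))
    if cam=='side': a=p['img'][120:220,250:375,::-1]
    else: b=p['img'][120:480,120:520,::-1]
cv2.imwrite('pics/c5.png',np.hstack([cv2.resize(a,(400,320)),cv2.resize(b,(356,320))]))
print(manip.get_obs()['time'])
E
```

```text
wrist 0.09684080581493058 0.09514078024827123 ((524.57763671875, 155.77407836914062), 11.904364585876465)
top face 0.05719361233395853
side 0.09543776916972033 0.09384319233582067 ((526.0488891601562, 159.67391967773438), 12.128514289855957)
top face 0.05534087252967964
18.7
```

View pics/c5.png

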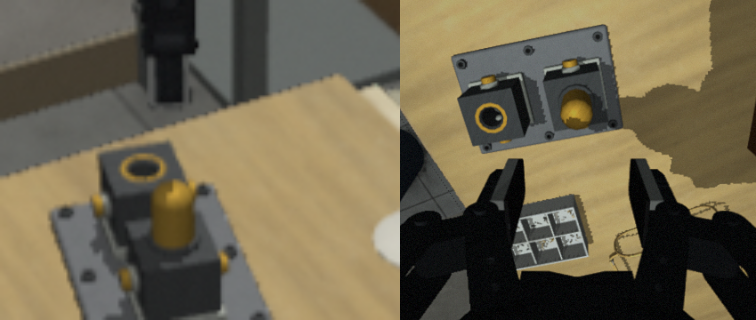

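The brass anvil stands on the front holder at left-crop (173,240), with no gap under its collar, and the gripper is clear. The dome top measures about 94 mm, which is the home height.

```bash
python3 -c "
from h import *
print(manip.hand_in())"
```

```text
the job is handed in; nothing more can be done
None
```

The domed anvil is fully home in holder B, its catch held at the tug, and I handed the job in at about 19 s of the 64 s. I used the network's class name for both holders; "B" is the one nearer the stand.

- **Grasp:** The first grip caught the dome too high, so I reopened, went about 7 mm lower and gripped again before lifting.
- **Pressing:** I pressed slowly and felt the catch draw the anvil in. It met the hard stop at TCP height 0.063 m, as expected, with about 9 N on the wrist.
- **Tug:** Net of the anvil's weight, the pull reached about 11–12 N and was held for more than 0.4 s. The anvil rose about 2.2 mm, of which 1.5 mm is play, so this holder is sound. I did not try the other one.
- **Release:** I pressed it home again, opened the jaws and lifted clear, with no wrist force beyond noise.

**Last checks:** The dome top measured about 94 mm (94 expected) and the collar shows no gap. The wrist camera puts the axis about 1 mm from the socket's. The side camera read 4 mm off in y, but it sees mostly the near face of the anvil and gave the same sort of offset on the stand. During the tug a sideways pull of up to 6 N also showed at the wrist; it was gone after the release. I did not measure the bystanders again at the end, but the views I checked showed nothing disturbed.

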